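# Lock the workbench spindle

### The job

On the little spindle fixture, push the disc round by its upright post until its slot faces the sliding lock bar, then push the bar by its upright tab all the way into the slot, so that the disc is locked. Do it with closed fingertips, by pushing only: do not grip, lift or carry the post, the bar or anything else. Leave the socket, punch, screwdriver and hammer where they are, and finish with the arm clear.

Things in the scene. Friction and masses are not known exactly. Their poses are not given: they have to be found in the camera images.
- spindle_base: fixed dark steel base plate, 300 x 180 mm, 16 mm thick, on the bench. Its x axis is the direction in which the bar is pushed into the disc, z is up; origin on the underside (bench height), on the common centre line of bar and disc. The plate spans x -160 to +140, y -90 to +90 mm
- guide (a point): middle of the bar's fixed steel guide, at base x -47, y 0, z 33 mm: two rails (base x -85 to -10 mm, 16 mm apart, outer faces at y +-18 mm) and two straps 14 mm long across the bar (at base x -75 and -20 mm), highest part (screw heads) 35 mm above the bench
- disc_axis (a point): fixed point on the disc's axis, at its upper face: x +65, y 0, z 29 mm in the frame of spindle_base. The aluminium disc lies flat, radius 60 mm, 12 mm thick (17 to 29 mm above the bench), with one radial slot cut right through. Its steel hub, radius 18 mm, stands 7 mm above it, with a spindle end of radius 8 mm reaching 13 mm above it
- index_disc (a joint): turn of the disc about its vertical axis, rad, positive anticlockwise seen from above. 0: slot points along the base's +x (away from the bar), post on the bar's side; pi or -pi: slot faces the bar squarely. Starts within +-2.4, no stop within +-6.3. Friction (0.12 N m, about 3 N at the post) holds it wherever it is left; no spring
- slot_mouth (a point): middle of the open end of the slot (20 mm wide), at the rim (60 mm from the axis), at mid-height of bar and about mid-height of disc; turns with the disc
- slot_end (a point): middle of the slot's closed bottom, 34 mm from the axis, same height; turns with the disc
- turn_post (a point): upright round steel post fixed on the disc (it does not spin), 16 mm in diameter, 34 mm tall (z 29 to 63 mm above the bench), 44 mm from the disc's axis and opposite the slot; the point lies on its centre line at mid-height (z 46 mm)
- lock_bar: loose flat steel bar, 130 x 14 x 12 mm thick, about 0.22 kg, lying on the base plate in the guide (1 mm play each side, 2 mm under the straps). x axis along the bar towards the disc; origin at the underside of the nose's very end (16 mm above the bench). It slides with 1 to 2 N of friction and stops where the nose meets the slot's bottom, its tab then 6 mm short of the guide
- bar_nose (a point): the very end of the bar's nose, at mid-thickness. The nose is round in plan (radius 7 mm) and starts 8 to 24 mm short of the disc's rim
- push_tab (a point): middle of the rear face of the upright tab at the bar's rear end (130 mm behind the nose's end): the face to push. The tab is 30 mm wide, 8 mm thick and rises to 56 mm above the bench; the point is 36 mm above the bench
- socket: loose steel socket, a tube 26 mm in diameter and 34 mm tall, standing on the base plate beside the guide; origin at the centre of its underside
- punch: loose steel punch, about 100 mm long, 10 mm thick, lying on the base plate on the other side of the guide; origin under its middle
- screwdriver: screwdriver lying on the bench, left of the fixture; leave alone
- hammer: small hammer lying on the bench, right of the fixture; leave alone
Things that resemble listed ones, but are neither listed nor needed, are in the scene too. Leave any blue look-alike of the lock_bar alone.

How it is judged (in metres and radians):
On the way, in this order (a step that is already met when the one before it is completed fails the run):
1. the disc's slot faces the bar (within 7 mm at the rim) while the bar's nose is still outside the disc (y of slot_mouth in the frame of spindle_base between -0.007 and 0.007 m and x of slot_mouth in the frame of spindle_base below 0.03 m and x of bar_nose in the frame of spindle_base below 0.012 m), for 0.05 s.
2. the bar's nose is at the bottom of the slot (y of slot_mouth in the frame of spindle_base between -0.007 and 0.007 m and x of slot_mouth in the frame of spindle_base below 0.03 m and x of bar_nose in the frame of spindle_base above 0.027 m and distance between bar_nose and slot_end below 0.007 m), for 0.2 s.
At the end, for the whole second after the job is handed in: the slot faces the bar and the bar's nose lies in it within 4 mm of its bottom, bar and disc at rest, bar flat in its guide; socket, punch, screwdriver and hammer within 20 mm of where they were (all of step 2 and linear speed of lock_bar below 0.01 m/s and velocity of joint index_disc between -0.05 and 0.05 rad/s and angle between lock_bar's own z axis and vertical below 0.1 rad and distance of each of socket, punch, screwdriver, hammer from where it was at the start of the episode below 0.02 m); the robot touches nothing.
It fails at once if the bar is lifted (8 mm) or tipped (z of lock_bar in the frame of spindle_base above 0.024 m or z of push_tab in the frame of spindle_base above 0.046 m or angle between lock_bar's own z axis and vertical above 0.2 rad).
It fails at once if the post is taken between the fingers (horizontal distance between the grasp point and turn_post below 0.004 m and height (world z) of the grasp point below 0.075 m and contact force between the fingers and index_disc above 1 N).
It fails at once if the bar's tab is taken between the fingers (x of the grasp point in the frame of push_tab between 0 and 0.008 m and y of the grasp point in the frame of push_tab between -0.02 and 0.02 m and height (world z) of the grasp point below 0.068 m and contact force between the fingers and lock_bar above 1 N).
It fails at once if the socket, punch, screwdriver or hammer is moved by more than 20 mm (distance of any of socket, punch, screwdriver, hammer from where it was at the start of the episode above 0.02 m).
It also fails if it takes over 64 s, if anything falls off the work surface, if the arm or the gripper's body presses on something with over 40 N, if the wrist force passes 120 N, or if a joint passes its speed limit or range.

### The arm

A 6-joint arm with a two-finger parallel gripper is mounted at the origin on the work surface. World frame = base frame: x ahead of the robot, y to its left, z up, the work surface at z = 0. Lengths are in m, angles in degrees, forces in N, time in s.
With the tool pointing down it reaches from about 0.4 to 0.825 m from the base axis. Payload 7 kg.
Tool frame: the origin (TCP) lies on the centre line of the jaws, within the pads' length; the fingertips stand 22 mm ahead of it and the grasp point (between the pads) lies 3 mm ahead of it; z points along the fingers, y is the line along which they close (so a half turn about z gives the same grasp; the last joint's range is limited). The gripper opens to 88 mm and grips with 3 to 60 N. Pads are 19 mm wide; open, the fingers measure 130 mm over their backs; the gripper's body (78 mm by 193 mm) begins 47 mm behind the grasp point.
Start: joints at [16.507, 20.546, 0.682, 0, -70.136, -16.507], TCP at [0.675, -0, 0.217] pointing down, gripper open.
Joint ranges: [-176.03, 176.03], [-82.01, 121.73], [-58.28, 71.71], [-173.87, 95.51], [-174.79, -0.11], [-173.66, 173.66]. Speed limits (degrees/s): [136.94, 136.94, 172.46, 180, 180, 180].

### API

Orientations are given as [roll, pitch, yaw] about the fixed x, y, z axes, in that order (R = Rz(yaw) Ry(pitch) Rx(roll)).
In Python, from plant import get_state, cams, r gives the robot as it stands.
- The arm moves only by the tool apply_moves, never from a script. Its argument "targets" is a list of rows, each an object with "dp": the shift along the world's x, y, z in m, a list of three; "yaw": the turn about the world's z in degrees. In form: [{"dp": [x, y, z], "yaw": yaw}, ...]. A call has 1 to 20 rows; each row is the pose to reach, as a shift and turn from the pose commanded when the call began; what a row does not reach only later rows make up. A row lasts 1/12 s, in which the tool goes at most 41.7 mm and 7.16 degrees, less where a joint would pass 70% of its speed; a pose out of reach is approached as far as the arm can. A call with a gripper value outside its range is refused whole. "grip" is the gripper command: -1 is fully open, 1 is shut, values between are in proportion, set as the call begins (left out, the last holds). The fingers move at their own pace and stop on an object; "squeeze" is the grip in N (left out, the last holds). Time passes only in rows, so rows that repeat a pose let the fingers close. It gives the time, the measured TCP pose, the force, the opening and the grip force at its end, in the units of the state.
- get_state(): the state, without advancing time (a new reading comes with each control period).
- cams.capture(name): name is "scene" or "side" or "wrist"; returns a dict with "image" (420x560x3 uint8, red, green, blue), "range_z" (420x560 float32, m along the optical axis (not along the pixel's ray), 0 where there is no reading), "fx", "fy", "cx", "cy" (pixels), "R" (3x3) and "t" (3): a world point X has camera coordinates R X + t; the wrist camera has in their place "T_tool_cam" (4x4, takes a point from camera to tool coordinates, whose origin is the TCP and whose axes are the flange's). Camera axes: x right, y down, z forward; pixel columns grow to the right and rows downward; lengths in m; the calibration is good to about 2 mm. A picture is of the moment at which its call begins: read the wrist's pose just before it.
- r.close_job(): hands the job in; it is judged then, once.
The state is a dict: "time_s": time; "joints": joint angles; "qd": joint speeds; "joint_torque": joint torques, N m; "tcp_pos": TCP position; "eef_rot": TCP orientation; "contact_force": force on the tool from outside, world axes, zero at the start; "moment": the same for the moment, N m; "gripper_width": finger opening in m; "gripper_force": force on a finger pad.
Only numpy, scipy, OpenCV 4.12 (cv2) and the standard library are available. Lean on these libraries where they do the work, as an engineer would, in place of code of your own. Each camera call takes 0.05 s, during which the arm holds its last target. There are 200 camera calls.

## Working session

There is one attempt and no reset: what is moved stays moved. The work goes in short steps, Python scripts to look and compute and a tool call to move; the robot and the scene stay as the last step left them, time stands still between calls to the robot, and variables do not carry over. Pictures are saved under pics/ and viewed, at most 10 in all, crops included, and the job is handed in when it is done.

Besides the shell and the picture viewer there is one more tool, called after "Call:" as a command line: name --argument value ..., lists and objects as JSON in quotes. apply_moves: Moves the arm, as the interface text tells. Its arguments: {"type":"object","properties":{"targets":{"type":"array","items":{"type":"object","properties":{"dp":{"type":"array","items":{"type":"number"}},"yaw":{"type":"number"}}}},"grip":{"type":"number"},"squeeze":{"type":"number"}},"required":["targets"]}

```bash
mkdir -p pics; ls; cat > h.py <<'E'
import numpy as np,cv2
from plant import get_state,cams,r
from scipy.spatial.transform import Rotation as Ro
def cap(n):
    s=get_state(); c=cams.capture(n)
    K=np.array([[c['fx'],0,c['cx']],[0,c['fy'],c['cy']],[0,0,1]])
    if n=='wrist':
        T=np.array(c['T_tool_cam']); W=np.eye(4)
        W[:3,:3]=Ro.from_euler('xyz',s['eef_rot'],degrees=True).as_matrix(); W[:3,3]=s['tcp_pos']
        M=W@T; Rc=M[:3,:3]; o=M[:3,3]
    else:
        Rc=np.array(c['R']).T; o=-Rc@np.array(c['t'])
    return dict(im=c['image'],z=c['range_z'],K=K,R=Rc,o=o)
def ray(c,u,v,h):
    d=c['R']@np.linalg.inv(c['K'])@np.array([u,v,1.]); return c['o']+d*(h-c['o'][2])/d[2]
def cloud(c):
    H,W=c['z'].shape; u,v=np.meshgrid(np.arange(W),np.arange(H))
    p=np.stack([u,v,np.ones_like(u)],-1)@np.linalg.inv(c['K']).T*c['z'][...,None]
    return p@c['R'].T+c['o']
def proj(c,X):
    p=c['K']@(c['R'].T@(np.array(X)-c['o'])); return p[:2]/p[2]
def save(n,im): cv2.imwrite('pics/'+n+'.png',im[...,::-1])
E
python3 - <<'E'
from h import *
s=get_state(); print(s)
ims=[]
for n in ['scene','side','wrist']:
    c=cap(n); print(n,c['o'],c['R'].tolist(),c['K'][0]); np.savez('/tmp/'+n+'.npz',**c)
    ims.append(c['im'])
a=np.zeros((600,800,3),np.uint8)
for i,im in enumerate(ims): 
    a[(i//2)*300:(i//2)*300+300,(i%2)*400:(i%2)*400+400]=cv2.resize(im,(400,300),interpolation=cv2.INTER_AREA)
save('all',a); save('scene0',ims[0])
E
```

```text
pics
{'time_s': 0.0, 'joints': array([ 1.65085799e+01,  2.05910111e+01,  6.33887148e-01, -1.86766001e-02,
       -7.01347739e+01, -1.65052602e+01]), 'qd': array([0.04174533, 0.01238488, 0.02876365, 0.03613366, 0.01120227,
       0.04096378]), 'joint_torque': array([-8.00930356e-04, -5.82726967e+01,  2.93058443e+01,  6.99745238e+00,
        6.93249181e-03, -2.06530804e-04]), 'tcp_pos': array([ 6.74505803e-01, -1.49228510e-05,  2.16032876e-01]), 'eef_rot': array([ 1.79906901e+02, -9.27709556e-03, -9.00030333e+01]), 'contact_force': array([-0.06579288, -0.57045251,  0.59391774]), 'moment': array([-0.03799104, -0.00909792, -0.01974564]), 'gripper_force': 0.0, 'gripper_width': 0.08763802407339454}
scene [1.42917786 0.48201785 0.9018328 ] [[-0.46860631053427326, 0.5483696160286529, -0.6926029814721013], [0.8833564750955076, 0.29926218263964716, -0.36072632832743673], [0.009458521781725964, -0.7808539621839302, -0.6246419983537467]] [457.91550766   0.         283.13324626]
side [ 0.48877817 -0.73488645  0.88018797] [[0.9999167126535765, -0.0018267785110009525, 0.012776174558026378], [-0.009780785387194742, -0.7531289002065825, 0.6578002705311341], [0.00842045089499683, -0.6578704451135462, -0.7530840414275352]] [395.42241193   0.         277.03616702]
wrist [ 0.67379797 -0.06995885  0.38313735] [[-0.9999988633295638, 0.0005221859448485382, -0.0014144473904045582], [0.0001381594045493483, 0.9659003480874258, 0.25891407547016176], [0.0015014165178770672, 0.2589135857509772, -0.9658993223219546]] [314.43406358   0.         275.60693517]
```

View pics/all.png

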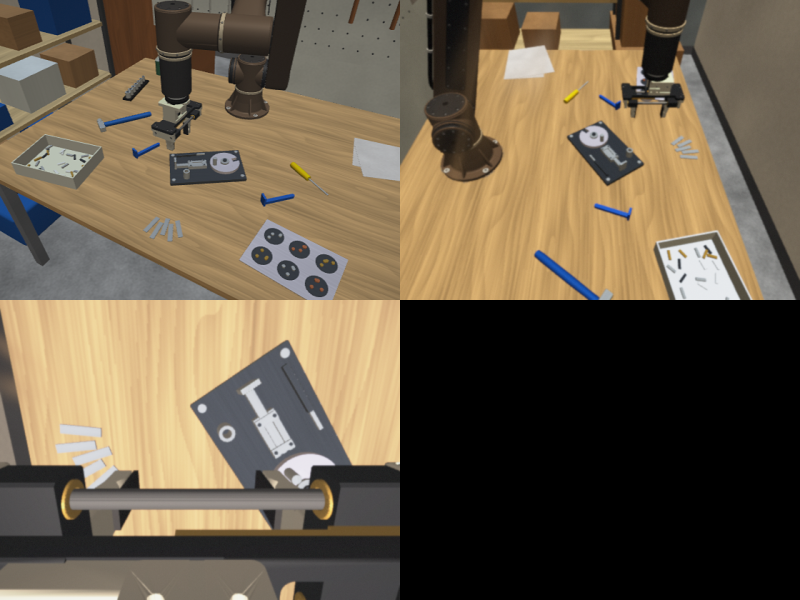

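The scene and side views show one dark fixture near the middle: bar and guide, light disc with post and hub, socket on the near side, and a dark punch on the far side. I'll enlarge it in both views and measure.

```bash
python3 - <<'E'
from h import *
ims=[]
for n in ['scene','side']:
    c=dict(np.load('/tmp/'+n+'.npz')); P=cloud(c); im=c['im']
    hsv=cv2.cvtColor(im,cv2.COLOR_RGB2HSV)
    x,y,z=P[...,0],P[...,1],P[...,2]
    m=((z>.008)&(z<.08)&(c['z']>0)&(x>.3)&(x<.9)&(abs(y)<.45)&((hsv[...,1]<90))).astype(np.uint8)
    m=cv2.morphologyEx(m,cv2.MORPH_OPEN,np.ones((3,3)))
    k,l,st,ce=cv2.connectedComponentsWithStats(m)
    for i in range(1,k):
        if st[i,4]>400:
            q=P[l==i]; rr=cv2.minAreaRect(q[:,:2].astype(np.float32)*1000); print(n,st[i],rr,np.median(q[:,2]))
    u0,v0=proj(c,[.55,0.02,.03]); print(u0,v0)
    i=1+np.argmax(st[1:,4]*((st[1:,0]<u0+60)&(st[1:,0]>u0-150)))
    X0,Y0,W,H=st[i,:4]; X0-=8;Y0-=8;W+=16;H+=16
    cr=im[Y0:Y0+H,X0:X0+W]; f=400/W; print('crop',n,X0,Y0,W,H,f)
    ims.append(cv2.resize(cr,(400,int(H*f)),interpolation=cv2.INTER_CUBIC))
a=np.zeros((max(i.shape[0] for i in ims),800,3),np.uint8)
for j,i in enumerate(ims): a[:i.shape[0],j*400:j*400+400]=i
save('crop0',a[:600])
E
```

```text
scene [  70  201   75   62 1458] ((785.0519409179688, -412.62548828125), (205.6233367919922, 109.3749771118164), 9.634980201721191) 0.0370550701512844
scene [ 237  210  108   49 4346] ((530.8800048828125, 33.58758544921875), (188.10702514648438, 298.7699279785156), 33.51987075805664) 0.018443236176273303
scene [ 336  308   78   87 3804] ((791.9747924804688, 397.1506042480469), (126.49359893798828, 192.94210815429688), 83.43307495117188) 0.03379644343736665
281.61245899966775 230.4698598469884
crop scene 229 202 124 65 3.225806451612903
side [ 235  169  105   89 4748] ((526.8790283203125, 31.838623046875), (179.15234375, 303.2410583496094), 33.20069885253906) 0.016726070561610296
side [ 356  323  112   53 1744] ((782.4918212890625, -412.68475341796875), (203.24989318847656, 104.83917236328125), 8.840989112854004) 0.04031168124664891
293.2597411825079 208.15449083747646
crop side 227 161 121 105 3.3057851239669422
```

View pics/crop0.png

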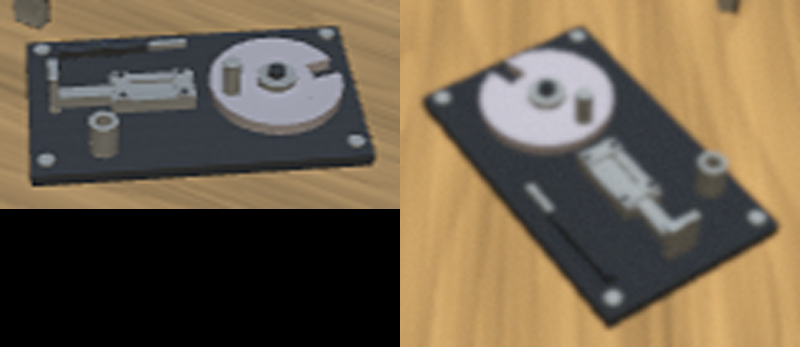

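Only one thing in view is a lock bar on a fixture. The blue objects and the grey loose bars are off the plate and I'll leave them alone. In the scene crop: hub (277,70), post top (231,62), slot mouth (328,72), tab (54,80), socket (104,135). In the side crop: hub (548,88), post (583,95), slot (512,70), socket (712,165). Now turning these pixels into poses.

```bash
python3 - <<'E'
from h import *
S=dict(np.load('/tmp/scene.npz'));D=dict(np.load('/tmp/side.npz'));Wc=dict(np.load('/tmp/wrist.npz'))
cv=lambda p:(229+p[0]/3.2258-.35,202+p[1]/3.2258-.35)
dv=lambda p:(227+(p[0]-400)/3.3058-.35,161+p[1]/3.3058-.35)
wv=lambda p:(p[0]*1.4,(p[1]-300)*1.4)
f={'screws':(.018,[(42,49),(326,34),(356,141),(46,160)],[(613,298),(442,97),(577,35),(756,218)]),
'spindle':(.042,[(277,70)],[(548,88)]),'post':(.063,[(232,62)],[(584,95)]),'slot':(.029,[(326,70)],[(512,70)]),'socket':(.05,[(104,120)],[(713,159)]),'tabtopmid':(.056,[(54,72)],[(682,220)])}
for k,(z,a,b) in f.items():
    A=np.array([ray(S,*cv(p),z)[:2] for p in a]);B=np.array([ray(D,*dv(p),z)[:2] for p in b]);print(k,A.round(4).tolist(),B.round(4).tolist())
    if k=='screws': C=(A.mean(0)+B.mean(0))/2; m=(A+B)/2; e=(m[1]-m[0])+(m[2]-m[3]); t=np.arctan2(e[1],e[0]); ex=np.array([np.cos(t),np.sin(t)]);ey=np.array([-ex[1],ex[0]]);O=C+.01*ex;print('C',C,'ang',np.degrees(t),'O',O)
    else: print('   base:',[(float((q-O)@ex),float((q-O)@ey)) for q in (A[0],B[0])])
for k,p,z in [('tabtop',(250,385),.056),('sock',(226,433),.05),('scrA',(202,408),.018),('scrB',(285,352),.018)]:
    q=ray(Wc,*wv(p),z)[:2];print(k,q,(q-O)@ex,(q-O)@ey)
E
```

```text
screws [[0.5406, -0.1219], [0.3922, 0.1034], [0.5166, 0.1857], [0.6661, -0.0395]] [[0.5395, -0.1213], [0.3899, 0.1048], [0.5151, 0.1876], [0.6636, -0.0388]]
C [0.52794395 0.03250318] ang 123.4281838528307 O [0.52243504 0.04084895]
spindle [[0.4889, 0.0954]] [[0.4872, 0.0925]]
   base: [(0.06404240088973419, -0.002091031158713952), (0.06251311009074212, 0.0009157509752453186)]
post [[0.521, 0.0654]] [[0.5187, 0.0632]]
   base: [(0.021287404498183886, -0.012311125501745566), (0.02069892075110199, -0.009165143775474335)]
slot [[0.4533, 0.1289]] [[0.4539, 0.1287]]
   base: [(0.11161835554855336, 0.009210233637910936), (0.11108834604001766, 0.008749037192840146)]
socket [[0.6283, -0.0031]] [[0.6273, -0.0002]]
   base: [(-0.09499791560151201, -0.0641606487661366), (-0.09202149189061798, -0.06495752865432074)]
tabtopmid [[0.6008, -0.0698]] [[0.5957, -0.0714]]
   base: [(-0.1354903544673756, -0.0044162517555786495), (-0.13401660058376166, 0.0006874559462627705)]
tabtop [ 0.5987024  -0.07290483] -0.1369513180154767 -0.0009850149786692134
sock [ 0.62930806 -0.00312283] -0.09557326047303952 -0.0649700866720465
scrA [ 0.6649943  -0.03762798] -0.14402970761468126 -0.07574441252243513
scrB [ 0.53998229 -0.12131711] -0.14500669213838174 0.07469134210560484
```

Base: origin (0.5224, 0.0408), x axis at 123.4°. Disc axis is at (0.4866, 0.0951) and the index is about +0.21 rad. I'll turn it +168°, pushing the post anticlockwise from its +y base side. First move: close the gripper and hover beside the post.

Call:
apply_moves --targets '[{"dp": [-0.176, 0.045, -0.067], "yaw": -44}, {"dp": [-0.176, 0.045, -0.067], "yaw": -44}, {"dp": [-0.176, 0.045, -0.067], "yaw": -44}, {"dp": [-0.176, 0.045, -0.067], "yaw": -44}, {"dp": [-0.176, 0.045, -0.067], "yaw": -44}, {"dp": [-0.176, 0.045, -0.067], "yaw": -44}, {"dp": [-0.176, 0.045, -0.067], "yaw": -44}, {"dp": [-0.176, 0.045, -0.067], "yaw": -44}, {"dp": [-0.176, 0.045, -0.067], "yaw": -44}, {"dp": [-0.176, 0.045, -0.067], "yaw": -44}, {"dp": [-0.176, 0.045, -0.067], "yaw": -44}, {"dp": [-0.176, 0.045, -0.067], "yaw": -44}]' --grip 1 --squeeze 10

```text
time_s: 1.15
tcp_pos: [0.4994, 0.0448, 0.1498]
eef_rot: [180.0, -0.0, -134.0]
contact_force: [-0.6, 0.3, 0.7]
gripper_width: 0.0132
gripper_force: 0.0
```

```bash
python3 - <<'E'
from h import *
s=get_state(); print(s['joints'],s['contact_force'])
ax=np.array([.4866,.0951]); prev=None
for ph in range(-44,124,12):
    a=np.radians(ph); p=ax+.044*np.array([np.cos(a),np.sin(a)])-.0175*np.array([-np.sin(a),np.cos(a)]); print(ph,p.round(4),'yaw',ph-90, 'd from (.499,.045):',(p-[.499,.045]).round(4))
ims=[]
for n in ['scene','side']:
    c=cap(n); u,v=map(int,proj(c,[.52,.04,.06])); ims.append(cv2.resize(c['im'][v-65:v+55,u-60:u+60],(400,400),interpolation=cv2.INTER_CUBIC))
save('h1',np.hstack(ims))
E
```

```text
[ 2.76175556e+01  7.45900758e+00 -2.63358085e+01 -4.17018693e-04
 -5.62209827e+01 -7.15868529e+01] [-0.5559479   0.29617209  0.68025211]
-44 [0.5061 0.0519] yaw -134 d from (.499,.045): [0.0071 0.0069]
-32 [0.5146 0.0569] yaw -122 d from (.499,.045): [0.0156 0.0119]
-20 [0.522  0.0636] yaw -110 d from (.499,.045): [0.023  0.0186]
-8 [0.5277 0.0716] yaw -98 d from (.499,.045): [0.0287 0.0266]
4 [0.5317 0.0807] yaw -86 d from (.499,.045): [0.0327 0.0357]
16 [0.5337 0.0904] yaw -74 d from (.499,.045): [0.0347 0.0454]
28 [0.5337 0.1003] yaw -62 d from (.499,.045): [0.0347 0.0553]
40 [0.5316 0.11  ] yaw -50 d from (.499,.045): [0.0326 0.065 ]
52 [0.5275 0.119 ] yaw -38 d from (.499,.045): [0.0285 0.074 ]
64 [0.5216 0.127 ] yaw -26 d from (.499,.045): [0.0226 0.082 ]
76 [0.5142 0.1336] yaw -14 d from (.499,.045): [0.0152 0.0886]
88 [0.5056 0.1385] yaw -2 d from (.499,.045): [0.0066 0.0935]
100 [0.4962 0.1415] yaw 10 d from (.499,.045): [-0.0028  0.0965]
112 [0.4863 0.1425] yaw 22 d from (.499,.045): [-0.0127  0.0975]
```

View pics/h1.png

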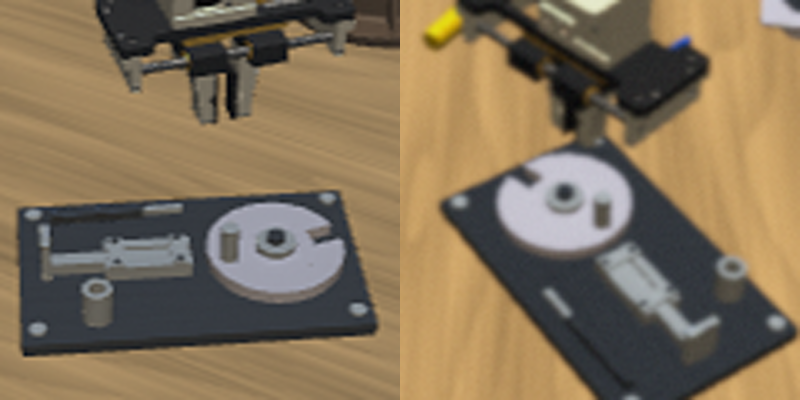

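Fixture undisturbed, the gripper is almost shut, and the fingers hover beside the post. Next I go down to tips at 47 mm and make the first part of the sweep.

Call:
apply_moves --targets '[{"dp": [0, 0, -0.04]}, {"dp": [0, 0, -0.07]}, {"dp": [0, 0, -0.081]}, {"dp": [0, 0, -0.081]}, {"dp": [0, 0, -0.081]}, {"dp": [0, 0, -0.081]}]'

```text
$.targets[0]: bad value
```

Call:
apply_moves --targets '[{"dp": [0.003, 0.003, 0], "yaw": 0}, {"dp": [0.007, 0.007, 0], "yaw": 0}, {"dp": [0.0115, 0.0095, 0], "yaw": 6}, {"dp": [0.0156, 0.0119, 0], "yaw": 12}, {"dp": [0.0195, 0.015, 0], "yaw": 18}, {"dp": [0.023, 0.0186, 0], "yaw": 24}, {"dp": [0.026, 0.0225, 0], "yaw": 30}, {"dp": [0.0287, 0.0266, 0], "yaw": 36}, {"dp": [0.031, 0.031, 0], "yaw": 42}, {"dp": [0.0327, 0.0357, 0], "yaw": 48}, {"dp": [0.0327, 0.0357, 0], "yaw": 48}, {"dp": [0.0327, 0.0357, 0], "yaw": 48}]'

```text
time_s: 2.25
tcp_pos: [0.5319, 0.081, 0.1498]
eef_rot: [180.0, -0.0, -86.2]
contact_force: [-0.9, 0.1, 0.6]
gripper_width: 0.0004
gripper_force: 0.0
```

```bash
python3 - <<'E'
from h import *
ims=[]
for n in ['scene','side']:
    c=cap(n); u,v=map(int,proj(c,[.52,.04,.06])); ims.append(cv2.resize(c['im'][v-65:v+55,u-60:u+60],(400,400),interpolation=cv2.INTER_CUBIC))
save('h2',np.hstack(ims))
E
```

```text
(no output)
```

View pics/h2.png

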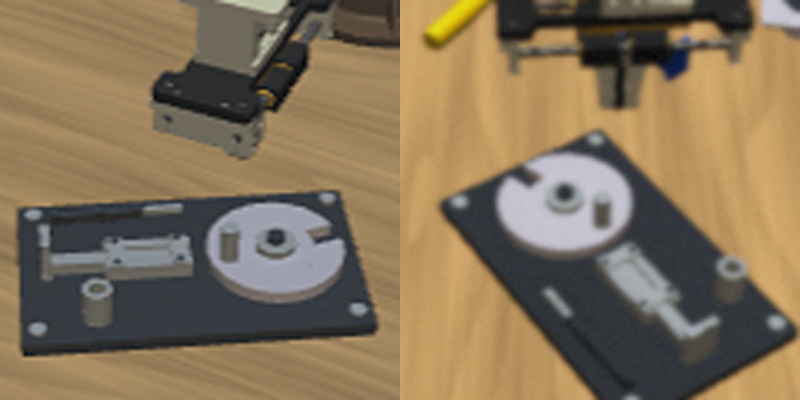

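The descent was refused because every row needs a yaw, so the sweep ran harmlessly in the air at z 0.15. Nothing was touched. I'll go back and go down properly.

Call:
apply_moves --targets '[{"dp": [-0.0327, -0.0357, 0], "yaw": -48}, {"dp": [-0.0327, -0.0357, 0], "yaw": -48}, {"dp": [-0.0327, -0.0357, 0], "yaw": -48}, {"dp": [-0.0327, -0.0357, 0], "yaw": -48}, {"dp": [-0.0327, -0.0357, 0], "yaw": -48}, {"dp": [-0.0327, -0.0357, 0], "yaw": -48}, {"dp": [-0.0327, -0.0357, 0], "yaw": -48}, {"dp": [-0.0327, -0.0357, 0], "yaw": -48}, {"dp": [-0.0327, -0.0357, -0.03], "yaw": -48}, {"dp": [-0.0327, -0.0357, -0.06], "yaw": -48}, {"dp": [-0.0327, -0.0357, -0.081], "yaw": -48}, {"dp": [-0.0327, -0.0357, -0.081], "yaw": -48}, {"dp": [-0.0327, -0.0357, -0.081], "yaw": -48}, {"dp": [-0.0327, -0.0357, -0.081], "yaw": -48}]'

```text
time_s: 3.52
tcp_pos: [0.4999, 0.0452, 0.0701]
eef_rot: [-180.0, 0.1, -133.9]
contact_force: [0.1, 0.6, 0.6]
gripper_width: 0.0007
gripper_force: 0.0
```

Call:
apply_moves --targets '[{"dp": [0.003, 0.003, 0], "yaw": 0}, {"dp": [0.007, 0.007, 0], "yaw": 0}, {"dp": [0.0115, 0.0095, 0], "yaw": 6}, {"dp": [0.0156, 0.0119, 0], "yaw": 12}, {"dp": [0.0195, 0.015, 0], "yaw": 18}, {"dp": [0.023, 0.0186, 0], "yaw": 24}, {"dp": [0.026, 0.0225, 0], "yaw": 30}, {"dp": [0.0287, 0.0266, 0], "yaw": 36}, {"dp": [0.031, 0.031, 0], "yaw": 42}, {"dp": [0.0327, 0.0357, 0], "yaw": 48}, {"dp": [0.0327, 0.0357, 0], "yaw": 48}, {"dp": [0.0327, 0.0357, 0], "yaw": 48}]'

```text
time_s: 4.52
tcp_pos: [0.5323, 0.0813, 0.0697]
eef_rot: [-179.9, 0.0, -86.1]
contact_force: [-0.9, -0.6, 0.6]
gripper_width: 0.0006
gripper_force: 0.0
```

```bash
python3 - <<'E'
from h import *
ims=[]
for n in ['scene','side']:
    c=cap(n); u,v=map(int,proj(c,[.52,.04,.06])); ims.append(cv2.resize(c['im'][v-65:v+55,u-60:u+60],(400,400),interpolation=cv2.INTER_CUBIC))
save('h3',np.hstack(ims))
E
```

```text
(no output)
```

View pics/h3.png

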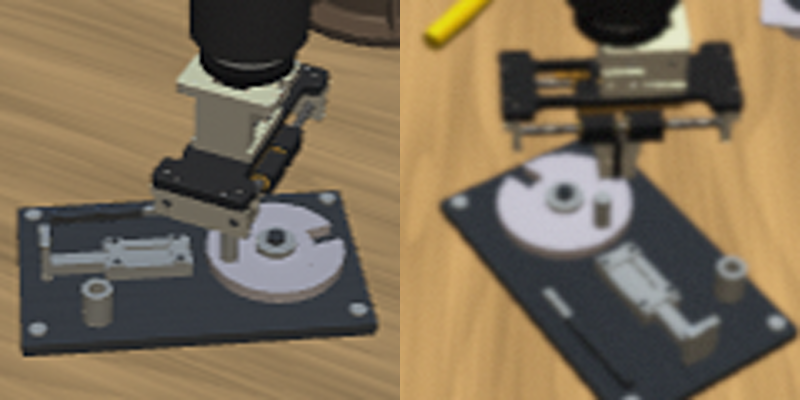

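The post has not moved, and the fingertips look behind it or above it. I'll check the tip position in the two views.

```bash
python3 - <<'E'
from h import *
print(get_state()['tcp_pos'],get_state()['contact_force'])
for n,tips,post in [('scene',[(232,232)],(232,230)),('side',[(217,178)],(202,196))]:
    c=cap(n); u,v=map(int,proj(c,[.52,.04,.06])); P=cloud(c)
    pj=lambda X:((proj(c,X)-[u-60,v-65])*3.333).round(0)
    print(n,'tip',pj([.5323,.0813,.048]),'tcp',pj([.5323,.0813,.07]),'post top',pj([.520,.0643,.063]),'spindle',pj([.4866,.0951,.042]))
    sub=P[v-65:v+55,u-60:u+60]
    m=(sub[...,2]>.044)&(sub[...,2]<.2)&(np.hypot(sub[...,0]-.525,sub[...,1]-.07)<.045)
    for q in sub[m][::6][:45]: print(q.round(3),end=' ')
    print()
E
```

```text
[0.53181578 0.08077479 0.06933228] [ 0.19198722  0.14720364 -0.22699896]
scene tip [239. 253.] tcp [240. 233.] post top [228. 225.] spindle [276. 233.]
[0.493 0.096 0.188] [0.516 0.103 0.198] [0.498 0.102 0.183] [0.529 0.104 0.197] [0.536 0.101 0.197] [0.546 0.097 0.199] [0.524 0.105 0.188] [0.538 0.105 0.194] [0.498 0.106 0.168] [0.506 0.1   0.168] [0.541 0.104 0.188] [0.51  0.108 0.17 ] [0.518 0.103 0.17 ] [0.55  0.105 0.188] [0.517 0.109 0.168] [0.526 0.101 0.168] [0.543 0.105 0.177] [0.55  0.106 0.179] [0.527 0.113 0.166] [0.523 0.115 0.161] [0.553 0.105 0.167] [0.527 0.09  0.099] [0.526 0.09  0.087] [0.53  0.068 0.063] [0.528 0.067 0.054] [0.525 0.069 0.049] [0.53  0.075 0.05 ] 
side tip [216. 195.] tcp [216. 177.] post top [203. 197.] spindle [164. 189.]
[0.516 0.095 0.2  ] [0.513 0.095 0.193] [0.503 0.099 0.186] [0.489 0.095 0.186] [0.505 0.096 0.186] [0.489 0.095 0.183] [0.505 0.096 0.182] [0.495 0.096 0.179] [0.511 0.084 0.189] [0.503 0.093 0.177] [0.492 0.096 0.172] [0.508 0.077 0.188] [0.5   0.093 0.171] [0.515 0.059 0.199] [0.5   0.092 0.168] [0.515 0.059 0.196] [0.547 0.055 0.199] [0.563 0.059 0.196] [0.503 0.085 0.17 ] [0.518 0.053 0.198] [0.536 0.053 0.198] [0.552 0.054 0.197] [0.568 0.058 0.194] [0.508 0.085 0.166] [0.523 0.052 0.195] [0.539 0.055 0.193] [0.555 0.056 0.192] [0.486 0.058 0.187] [0.502 0.058 0.187] [0.518 0.051 0.193] [0.534 0.055 0.189] [0.55  0.057 0.187] [0.566 0.057 0.187] [0.497 0.053 0.188] [0.515 0.053 0.188] [0.531 0.055 0.185] [0.547 0.054 0.187] [0.563 0.054 0.187] [0.497 0.052 0.185] [0.513 0.053 0.184] [0.529 0.053 0.184] [0.544 0.053 0.184] [0.56  0.055 0.183] [0.494 0.051 0.182] [0.51  0.053 0.181]
```

```bash
python3 - <<'E'
from h import *
c=cap('side'); u,v=map(int,proj(c,[.52,.04,.06])); P=cloud(c)
for cu in (200,212,222):
  for cv_ in range(130,212,7):
    U=u-60+int(cu/3.333);V=v-65+int(cv_/3.333); print(cu,cv_,P[V,U].round(3),c['im'][V,U])
c=cap('wrist'); P=cloud(c)
save('w4',np.hstack([c['im'],]))
E
```

```text
200 130 [0.516 0.038 0.165] [15 17 13]
200 137 [0.516 0.04  0.157] [18 17 18]
200 144 [0.516 0.038 0.152] [58 55 45]
200 151 [0.517 0.07  0.114] [102  93  74]
200 158 [0.517 0.068 0.108] [101  92  75]
200 165 [0.517 0.068 0.1  ] [108  99  83]
200 172 [0.517 0.067 0.093] [111 102  88]
200 179 [0.517 0.067 0.085] [133 126 123]
200 186 [0.519 0.116 0.028] [195 193 204]
200 193 [0.518 0.071 0.065] [185 187 195]
200 200 [0.518 0.062 0.062] [147 154 155]
200 207 [0.518 0.061 0.055] [84 78 68]
212 130 [0.524 0.044 0.161] [23 22 18]
212 137 [0.524 0.037 0.159] [19 17 16]
212 144 [0.524 0.04  0.15 ] [50 45 39]
212 151 [0.525 0.07  0.114] [74 66 54]
212 158 [0.525 0.066 0.11 ] [75 66 55]
212 165 [0.526 0.068 0.1  ] [84 76 62]
212 172 [0.526 0.069 0.091] [71 65 53]
212 179 [0.526 0.069 0.083] [95 91 89]
212 186 [0.528 0.116 0.028] [189 187 198]
212 193 [0.528 0.107 0.029] [196 194 205]
212 200 [0.526 0.062 0.062] [168 167 173]
212 207 [0.527 0.062 0.053] [154 152 158]
222 130 [0.532 0.048 0.157] [51 47 40]
222 137 [0.533 0.072 0.127] [63 59 49]
222 144 [0.534 0.072 0.119] [55 50 44]
222 151 [0.534 0.07  0.113] [66 60 49]
222 158 [0.534 0.071 0.105] [78 70 58]
222 165 [0.534 0.069 0.099] [71 65 53]
222 172 [0.534 0.069 0.091] [71 64 54]
222 179 [0.535 0.07  0.082] [98 95 95]
222 186 [0.538 0.118 0.026] [184 182 193]
222 193 [0.537 0.108 0.027] [197 195 207]
222 200 [0.537 0.094 0.029] [198 197 206]
222 207 [0.537 0.087 0.027] [197 195 207]
```

View pics/w4.png

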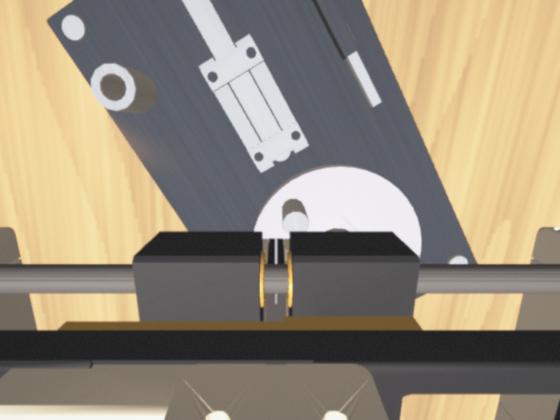

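The side depth puts the lower edge of the closed fingers at z about 0.08 m with the TCP at 0.070. So the tips passed over the post (63 mm), about 30 mm higher than assumed. I'll go back to the start side and go down in stages, checking force and tip height.

Call:
apply_moves --targets '[{"dp": [0, 0, 0.03], "yaw": 0}, {"dp": [-0.0327, -0.0357, 0.03], "yaw": -48}, {"dp": [-0.0327, -0.0357, 0.03], "yaw": -48}, {"dp": [-0.0327, -0.0357, 0.03], "yaw": -48}, {"dp": [-0.0327, -0.0357, 0.03], "yaw": -48}, {"dp": [-0.0327, -0.0357, 0.03], "yaw": -48}, {"dp": [-0.0327, -0.0357, 0.03], "yaw": -48}, {"dp": [-0.0327, -0.0357, 0.03], "yaw": -48}, {"dp": [-0.0327, -0.0357, 0.0], "yaw": -48}, {"dp": [-0.0327, -0.0357, -0.01], "yaw": -48}, {"dp": [-0.0327, -0.0357, -0.014], "yaw": -48}, {"dp": [-0.0327, -0.0357, -0.014], "yaw": -48}, {"dp": [-0.0327, -0.0357, -0.014], "yaw": -48}]'

```text
time_s: 5.9
tcp_pos: [0.4992, 0.0449, 0.0553]
eef_rot: [-180.0, -0.0, -134.0]
contact_force: [0.4, 0.5, 0.2]
gripper_width: 0.0007
gripper_force: 0.0
```

```bash
python3 - <<'E'
from h import *
s=get_state(); print(s['tcp_pos'],s['contact_force'])
ims=[]
for n in ['scene','side']:
    c=cap(n); P=cloud(c); t=s['tcp_pos']
    m=(np.hypot(P[...,0]-t[0],P[...,1]-t[1])<.025)&(P[...,2]>.035)&(P[...,2]<.12)&(c['z']>0)
    q=P[m]; q=q[np.argsort(q[:,2])]; print(n,q[:24:2].round(3).tolist())
    u,v=map(int,proj(c,[.51,.06,.05])); ims.append(cv2.resize(c['im'][v-35:v+35,u-35:u+35],(400,400),interpolation=cv2.INTER_CUBIC))
    print('tip px if 22mm',(proj(c,t-[0,0,.022])-[u-35,v-35])*400/70)
save('h5',np.hstack(ims))
E
```

```text
[0.49916287 0.04494299 0.05526315] [0.39983511 0.50163579 0.21958965]
scene [[0.517, 0.058, 0.06], [0.504, 0.052, 0.067], [0.514, 0.037, 0.068], [0.509, 0.032, 0.07], [0.495, 0.06, 0.071], [0.516, 0.042, 0.071], [0.52, 0.044, 0.072], [0.502, 0.057, 0.072], [0.507, 0.053, 0.073], [0.51, 0.048, 0.074], [0.5, 0.059, 0.074], [0.504, 0.026, 0.075]]
tip px if 22mm [184.40029429 207.2688321 ]
side [[0.518, 0.057, 0.037], [0.515, 0.061, 0.042], [0.518, 0.058, 0.049], [0.492, 0.039, 0.065], [0.483, 0.044, 0.068], [0.497, 0.031, 0.069], [0.512, 0.035, 0.069], [0.5, 0.026, 0.07], [0.495, 0.034, 0.071], [0.492, 0.037, 0.071], [0.483, 0.044, 0.072], [0.489, 0.039, 0.073]]
tip px if 22mm [180.18875937 245.89810188]
```

View pics/h5.png

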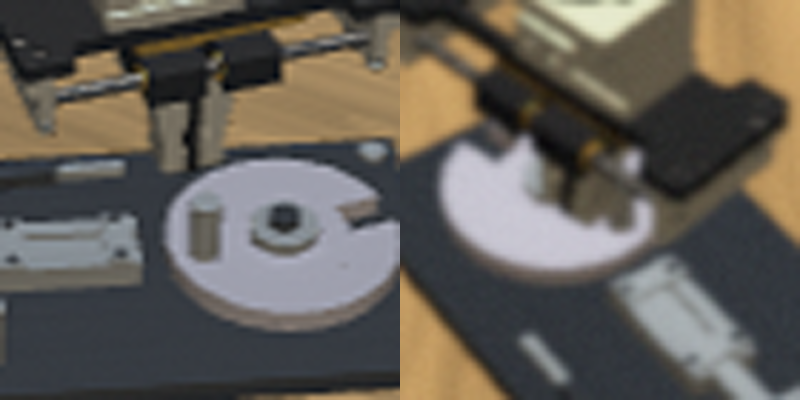

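Both views agree: the closed tips end about 11 mm above the TCP reading, at z 0.066, and stand clear beside the post. I'll go down a further 20 mm to put the tips at about 0.046, watching the force.

Call:
apply_moves --targets '[{"dp": [0, 0, -0.005], "yaw": 0}, {"dp": [0, 0, -0.01], "yaw": 0}, {"dp": [0, 0, -0.01], "yaw": 0}, {"dp": [0, 0, -0.01], "yaw": 0}]'

```text
time_s: 6.33
tcp_pos: [0.4987, 0.0448, 0.0447]
eef_rot: [180.0, -0.0, -134.0]
contact_force: [0.3, 0.8, -0.7]
gripper_width: 0.0004
gripper_force: 0.0
```

Call:
apply_moves --targets '[{"dp": [0, 0, -0.005], "yaw": 0}, {"dp": [0, 0, -0.01], "yaw": 0}, {"dp": [0, 0, -0.01], "yaw": 0}, {"dp": [0, 0, -0.01], "yaw": 0}]'

```text
time_s: 6.67
tcp_pos: [0.4986, 0.0448, 0.0345]
eef_rot: [180.0, -0.1, -134.0]
contact_force: [-0.5, -0.8, -0.6]
gripper_width: 0.0005
gripper_force: 0.0
```

Call:
apply_moves --targets '[{"dp": [0.003, 0.003, 0], "yaw": 0}, {"dp": [0.007, 0.007, 0], "yaw": 0}, {"dp": [0.0115, 0.0095, 0], "yaw": 6}, {"dp": [0.0156, 0.0119, 0], "yaw": 12}, {"dp": [0.0195, 0.015, 0], "yaw": 18}, {"dp": [0.023, 0.0186, 0], "yaw": 24}, {"dp": [0.026, 0.0225, 0], "yaw": 30}]'

```text
time_s: 7.25
tcp_pos: [0.5255, 0.0674, 0.0351]
eef_rot: [180.0, -0.0, -103.7]
contact_force: [0.5, -3.3, 2.0]
gripper_width: 0.0004
gripper_force: 1.8
```

```bash
cat >> h.py <<'E'
O=np.array([.5224,.0408]);T=np.radians(123.43);ex=np.array([np.cos(T),np.sin(T)]);ey=np.array([-ex[1],ex[0]])
AX=O+.065*ex
def post():
    # post body points by depth, between disc top and tip
    for n in ['scene','side']:
        c=cap(n);P=cloud(c); d=np.hypot(P[...,0]-AX[0],P[...,1]-AX[1])
        m=(P[...,2]>.036)&(P[...,2]<.061)&(d>.03)&(d<.056)&(c['z']>0)
        q=P[m]
        if len(q): 
            w=q[:,:2].mean(0)-AX; print(n,'n',len(q),'post/obj rel',w.round(4),'phi',np.degrees(np.arctan2(w[1],w[0])).round(1),'r',np.hypot(*w).round(4),'z',q[:,2].min().round(3))
E
python3 -c "
from h import *
s=get_state();print(s['tcp_pos'],s['contact_force']);post()"
```

```text
[0.52547501 0.06739715 0.03512379] [ 0.48046035 -3.27334455  1.97904736]
scene n 41 post/obj rel [ 0.0478 -0.011 ] phi -13.0 r 0.0491 z 0.037
side n 27 post/obj rel [ 0.0312 -0.0365] phi -49.5 r 0.048 z 0.044
```

The post is now being pushed (force 3.3 N). Continuing the sweep.

Call:
apply_moves --targets '[{"dp": [0.0027, 0.0041, 0], "yaw": 6}, {"dp": [0.0049, 0.0085, 0], "yaw": 12}, {"dp": [0.0067, 0.0132, 0], "yaw": 18}, {"dp": [0.0079, 0.018, 0], "yaw": 24}, {"dp": [0.0087, 0.0229, 0], "yaw": 30}, {"dp": [0.0089, 0.0278, 0], "yaw": 36}, {"dp": [0.0087, 0.0328, 0], "yaw": 42}, {"dp": [0.0079, 0.0377, 0], "yaw": 48}, {"dp": [0.0066, 0.0425, 0], "yaw": 54}]'

```text
time_s: 8.1
tcp_pos: [0.5329, 0.1107, 0.0353]
eef_rot: [-179.9, -0.0, -49.9]
contact_force: [3.7, -1.7, -2.4]
gripper_width: 0.0005
gripper_force: 2.0
```

```bash
python3 -c "
from h import *
s=get_state();print(s['tcp_pos'],s['contact_force'],s['joints']);post()
ims=[]
for n in ['scene','side']:
    c=cap(n); u,v=map(int,proj(c,[.50,.08,.05])); ims.append(cv2.resize(c['im'][v-40:v+40,u-40:u+40],(400,400),interpolation=cv2.INTER_CUBIC))
save('h6',np.hstack(ims))"
```

```text
[0.53293294 0.11070454 0.03528102] [ 3.65556343 -1.65803359 -2.43925697] [ 32.39032822  19.18735795 -28.74586029   0.04487389 -41.93695499
   7.6470548 ]
side n 28 post/obj rel [0.0412 0.0034] phi 4.7 r 0.0413 z 0.045
```

View pics/h6.png

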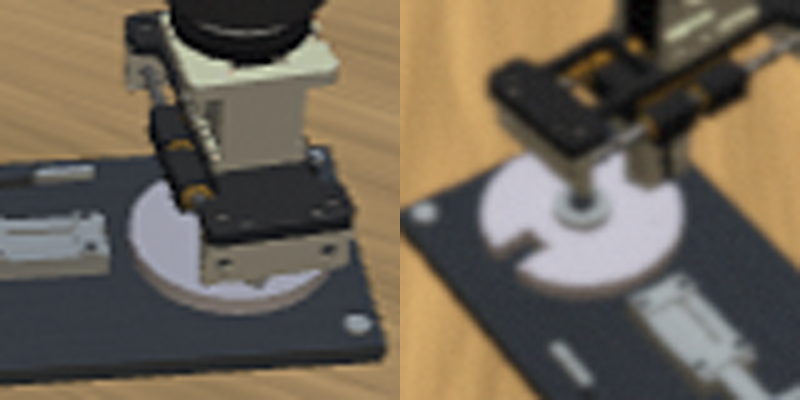

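The side view shows the slot turned to the lower left at (518,248), with the post driven by the finger face. Continuing to about 6° short of the target.

Call:
apply_moves --targets '[{"dp": [-0.0018, 0.0046, 0], "yaw": 6}, {"dp": [-0.0041, 0.009, 0], "yaw": 12}, {"dp": [-0.0069, 0.0131, 0], "yaw": 18}, {"dp": [-0.01, 0.017, 0], "yaw": 24}, {"dp": [-0.0136, 0.0205, 0], "yaw": 30}, {"dp": [-0.0174, 0.0236, 0], "yaw": 36}, {"dp": [-0.0216, 0.0262, 0], "yaw": 42}, {"dp": [-0.026, 0.0285, 0], "yaw": 48}, {"dp": [-0.0306, 0.0302, 0], "yaw": 54}, {"dp": [-0.0354, 0.0315, 0], "yaw": 60}, {"dp": [-0.0403, 0.0323, 0], "yaw": 66}, {"dp": [-0.0453, 0.0325, 0], "yaw": 72}, {"dp": [-0.0502, 0.0322, 0], "yaw": 78}, {"dp": [-0.0502, 0.0322, 0], "yaw": 78}, {"dp": [-0.0502, 0.0322, 0], "yaw": 78}]'

```text
time_s: 9.55
tcp_pos: [0.4812, 0.1421, 0.0351]
eef_rot: [-180.0, 0.0, 27.7]
contact_force: [1.0, 0.8, -0.3]
gripper_width: 0.0005
gripper_force: 0.4
```

```bash
cat >> h.py <<'E'
def slot(n='side'):
    # dark pixels on annulus of disc at z=29mm, r 38..57 -> base angle of slot
    c=cap(n); g=cv2.cvtColor(c['im'],cv2.COLOR_RGB2GRAY).astype(np.float32)
    out=[]
    for a in range(90,271,3):
        b=np.radians(a); v=[]
        for rr in np.arange(.040,.057,.002):
            w=AX+rr*(np.cos(b)*ex+np.sin(b)*ey); u=proj(c,[*w,.029]); v.append(cv2.getRectSubPix(g,(1,1),(float(u[0]),float(u[1])))[0,0])
        out.append((a,int(np.mean(v))))
    print(n,out)
E
python3 -c "
from h import *
s=get_state();print(s['tcp_pos'],s['contact_force'],s['joints']);post();slot();slot('scene')"
```

```text
[0.48123275 0.14211502 0.03513851] [ 1.03353985  0.76000009 -0.34825966] [ 3.89163165e+01  1.59193406e+01 -3.39605984e+01 -1.64201037e-02
 -4.01204309e+01  7.87480832e+01]
scene n 29 post/obj rel [0.0056 0.0448] phi 82.9 r 0.0451 z 0.045
side n 34 post/obj rel [-0.0204  0.0327] phi 121.9 r 0.0385 z 0.037
side [(90, 195), (93, 195), (96, 195), (99, 195), (102, 195), (105, 195), (108, 195), (111, 195), (114, 195), (117, 194), (120, 195), (123, 195), (126, 195), (129, 195), (132, 194), (135, 194), (138, 195), (141, 195), (144, 195), (147, 195), (150, 195), (153, 194), (156, 190), (159, 184), (162, 170), (165, 141), (168, 104), (171, 74), (174, 62), (177, 62), (180, 69), (183, 85), (186, 113), (189, 147), (192, 172), (195, 185), (198, 190), (201, 193), (204, 194), (207, 194), (210, 194), (213, 194), (216, 194), (219, 194), (222, 194), (225, 194), (228, 194), (231, 193), (234, 194), (237, 194), (240, 194), (243, 194), (246, 193), (249, 194), (252, 195), (255, 194), (258, 194), (261, 195), (264, 195), (267, 195), (270, 194)]
scene [(90, 161), (93, 161), (96, 160), (99, 160), (102, 159), (105, 159), (108, 160), (111, 160), (114, 159), (117, 159), (120, 158), (123, 159), (126, 160), (129, 160), (132, 160), (135, 160), (138, 159), (141, 160), (144, 160), (147, 160), (150, 160), (153, 160), (156, 160), (159, 161), (162, 160), (165, 144), (168, 120), (171, 114), (174, 112), (177, 115), (180, 108), (183, 77), (186, 68), (189, 92), (192, 128), (195, 151), (198, 160), (201, 161), (204, 160), (207, 160), (210, 160), (213, 160), (216, 160), (219, 160), (222, 160), (225, 159), (228, 160), (231, 160), (234, 159), (237, 160), (240, 159), (243, 160), (246, 159), (249, 160), (252, 160), (255, 160), (258, 159), (261, 159), (264, 159), (267, 159), (270, 160)]
```

The slot centre is at 176.7° in the side view and 179.5° in the scene view. A last nudge of about 1.5°, then I back off, lift and measure again.

Call:
apply_moves --targets '[{"dp": [-0.001, -0.0006, 0], "yaw": 1}, {"dp": [-0.001, -0.0006, 0], "yaw": 1}, {"dp": [-0.001, -0.0006, 0], "yaw": 1}, {"dp": [0.004, 0.003, 0], "yaw": 0}, {"dp": [0.014, 0.008, 0], "yaw": 0}, {"dp": [0.02, 0.012, 0.03], "yaw": 0}, {"dp": [0.02, 0.012, 0.07], "yaw": 0}, {"dp": [0.02, 0.012, 0.11], "yaw": 0}, {"dp": [0.02, 0.012, 0.13], "yaw": 0}, {"dp": [0.02, 0.012, 0.13], "yaw": 0}, {"dp": [0.02, 0.012, 0.13], "yaw": 0}]'

```text
time_s: 10.67
tcp_pos: [0.5024, 0.1547, 0.1663]
eef_rot: [-180.0, -0.1, 28.0]
contact_force: [0.1, -0.1, -1.5]
gripper_width: 0.0001
gripper_force: 0.0
```

```bash
python3 - <<'E'
from h import *
post();slot();slot('scene')
for n in ['scene','side']:
    c=cap(n);P=cloud(c);B=P[...,:2]-O; bx=B@ex;by=B@ey;z=P[...,2]
    for nm,m in [('tab',(z>.044)&(z<.07)&(bx<-.1)&(bx>-.165)&(abs(by)<.03)),('sock',(z>.044)&(z<.07)&(bx<-.05)&(bx>-.15)&(abs(by+.065)<.03))]:
        m&=c['z']>0; print(n,nm,m.sum(),bx[m].min(),bx[m].max(),by[m].min(),by[m].max(),z[m].max(),np.median(bx[m]))
E
```

```text
scene n 34 post/obj rel [-0.0169  0.0401] phi 112.9 r 0.0435 z 0.036
side n 29 post/obj rel [-0.0221  0.0318] phi 124.8 r 0.0388 z 0.037
side [(90, 192), (93, 193), (96, 193), (99, 193), (102, 193), (105, 193), (108, 193), (111, 193), (114, 192), (117, 192), (120, 192), (123, 192), (126, 193), (129, 192), (132, 191), (135, 191), (138, 192), (141, 192), (144, 192), (147, 192), (150, 193), (153, 192), (156, 189), (159, 182), (162, 167), (165, 138), (168, 102), (171, 74), (174, 62), (177, 60), (180, 65), (183, 79), (186, 105), (189, 139), (192, 165), (195, 180), (198, 187), (201, 190), (204, 191), (207, 191), (210, 192), (213, 192), (216, 192), (219, 191), (222, 191), (225, 191), (228, 191), (231, 191), (234, 191), (237, 191), (240, 190), (243, 191), (246, 192), (249, 191), (252, 192), (255, 191), (258, 191), (261, 192), (264, 192), (267, 192), (270, 191)]
scene [(90, 158), (93, 159), (96, 158), (99, 158), (102, 157), (105, 157), (108, 158), (111, 158), (114, 157), (117, 158), (120, 158), (123, 158), (126, 158), (129, 158), (132, 157), (135, 158), (138, 158), (141, 158), (144, 158), (14
[... 344 characters left out ...]
34, 157), (237, 157), (240, 157), (243, 157), (246, 157), (249, 157), (252, 157), (255, 157), (258, 157), (261, 157), (264, 157), (267, 155), (270, 154)]
scene tab 27 -0.13952894742066935 -0.13166296453656884 -0.01847841414632236 0.012752616498208757 0.05874689084732221 -0.1361637210638291
scene sock 51 -0.10621873613047494 -0.08380081113737543 -0.0801760786310873 -0.05253394866458834 0.05313594653875575 -0.0952211273547625
side tab 50 -0.14175085845735233 -0.1313304799867697 -0.01412702271931723 0.015463622918185317 0.05735228065365139 -0.1381094800495323
side sock 48 -0.10774712914704913 -0.08263562410127052 -0.07770853292201883 -0.051006299714801195 0.0521513374843785 -0.09767583588312026
```

The slot faces the bar at 177 to 180° and the tab's rear face is at base x of about -140 mm. The socket's inner edge at y -52 mm leaves room. Moving to 15 mm behind the tab, turned to face it.

Call:
apply_moves --targets '[{"dp": [0.112, -0.251, 0], "yaw": -84.6}, {"dp": [0.112, -0.251, 0], "yaw": -84.6}, {"dp": [0.112, -0.251, 0], "yaw": -84.6}, {"dp": [0.112, -0.251, 0], "yaw": -84.6}, {"dp": [0.112, -0.251, 0], "yaw": -84.6}, {"dp": [0.112, -0.251, 0], "yaw": -84.6}, {"dp": [0.112, -0.251, 0], "yaw": -84.6}, {"dp": [0.112, -0.251, 0], "yaw": -84.6}, {"dp": [0.112, -0.251, 0], "yaw": -84.6}, {"dp": [0.112, -0.251, 0], "yaw": -84.6}, {"dp": [0.112, -0.251, 0], "yaw": -84.6}, {"dp": [0.112, -0.251, 0], "yaw": -84.6}, {"dp": [0.112, -0.251, 0], "yaw": -84.6}, {"dp": [0.112, -0.251, -0.03], "yaw": -84.6}, {"dp": [0.112, -0.251, -0.06], "yaw": -84.6}, {"dp": [0.112, -0.251, -0.085], "yaw": -84.6}, {"dp": [0.112, -0.251, -0.085], "yaw": -84.6}, {"dp": [0.112, -0.251, -0.085], "yaw": -84.6}]'

```text
time_s: 12.47
tcp_pos: [0.6124, -0.097, 0.0787]
eef_rot: [179.8, 0.1, -56.5]
contact_force: [0.4, 0.2, 1.1]
gripper_width: 0.0006
gripper_force: 0.0
```

```bash
cat >> h.py <<'E'
def tip(zlo=.03):
    s=get_state();t=s['tcp_pos'];print(t,s['eef_rot'],s['contact_force'],'base xy',(t[:2]-O)@ex,(t[:2]-O)@ey)
    for n in ['scene','side']:
        c=cap(n);P=cloud(c);B=P[...,:2]-O; bx=B@ex;by=B@ey;z=P[...,2]
        tx,ty=(t[:2]-O)@ex,(t[:2]-O)@ey
        m=(c['z']>0)&(z>zlo)&(z<t[2]+.04)&(abs(bx-tx)<.02)&(abs(by-ty)<.03)
        print(n,m.sum(),'finger bx %.4f %.4f by %.4f %.4f zmin %.4f'%tuple(np.array([*np.percentile(bx[m],[3,97]),*np.percentile(by[m],[3,97]),np.percentile(z[m],3)])) if m.sum() else '')
        m=(z>.040)&(z<.058)&(bx<-.08)&(bx>-.16)&(abs(by)<.016)&(c['z']>0)
        print('   tab',m.sum(),bx[m].min().round(4),bx[m].max().round(4)) if m.sum() else 0
E
python3 -c "
from h import *
tip()
ims=[]
for n in ['scene','side']:
    c=cap(n); u,v=map(int,proj(c,[.57,-.03,.05])); ims.append(cv2.resize(c['im'][v-55:v+55,u-55:u+55],(400,400),interpolation=cv2.INTER_CUBIC))
save('h7',np.hstack(ims))"
```

```text
[ 0.61241299 -0.09702804  0.07871674] [ 1.79795971e+02  8.06937740e-02 -5.64522224e+01] [0.35117294 0.19063802 1.06373729] base xy -0.1646154635558474 0.0008107222847118545
scene 8 finger bx -0.1736 -0.1552 by -0.0145 -0.0103 zmin 0.0885
   tab 15 -0.1393 -0.1333
side 76 finger bx -0.1777 -0.1589 by -0.0133 0.0181 zmin 0.0935
   tab 42 -0.1411 -0.1312
```

View pics/h7.png

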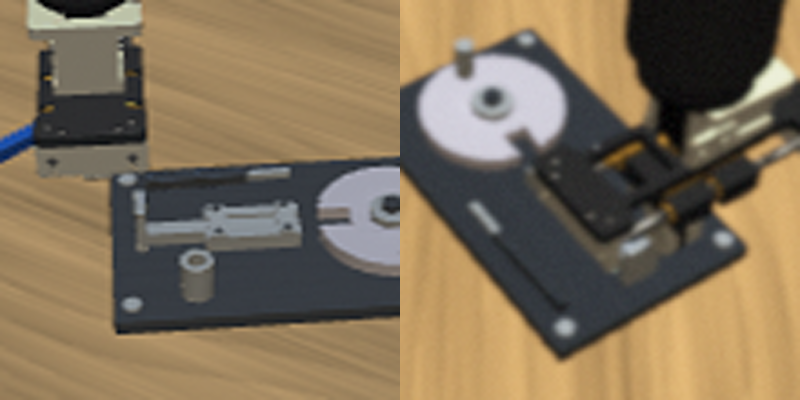

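The slot faces the bar and the fingers hang behind the tab, clear of the socket. I'll go down to tips at about 40 mm, then push along the base x axis.

Call:
apply_moves --targets '[{"dp": [0, 0, -0.015], "yaw": 0}, {"dp": [0, 0, -0.03], "yaw": 0}, {"dp": [0, 0, -0.043], "yaw": 0}, {"dp": [0, 0, -0.052], "yaw": 0}, {"dp": [0, 0, -0.052], "yaw": 0}, {"dp": [0, 0, -0.052], "yaw": 0}]'

```text
time_s: 13.17
tcp_pos: [0.6137, -0.0968, 0.0286]
eef_rot: [-180.0, -0.0, -56.6]
contact_force: [-0.7, -1.1, -0.4]
gripper_width: 0.0009
gripper_force: 0.0
```

Call:
apply_moves --targets '[{"dp": [-0.0022, 0.0033, 0], "yaw": 0}, {"dp": [-0.0044, 0.0067, 0], "yaw": 0}, {"dp": [-0.0066, 0.01, 0], "yaw": 0}, {"dp": [-0.0083, 0.0125, 0], "yaw": 0}, {"dp": [-0.0099, 0.015, 0], "yaw": 0}, {"dp": [-0.0116, 0.0175, 0], "yaw": 0}, {"dp": [-0.0132, 0.02, 0], "yaw": 0}, {"dp": [-0.0149, 0.0225, 0], "yaw": 0}, {"dp": [-0.0165, 0.025, 0], "yaw": 0}]'

```text
time_s: 13.92
tcp_pos: [0.5974, -0.0717, 0.0284]
eef_rot: [-179.9, -0.0, -56.6]
contact_force: [2.3, -3.3, 2.3]
gripper_width: 0.001
gripper_force: 1.7
```

```bash
python3 -c "
from h import *
tip()"
```

```text
[ 0.59737926 -0.07172174  0.02842955] [-1.79942726e+02 -4.56980029e-02 -5.65932050e+01] [ 2.29691628 -3.32009918  2.34179901] base xy -0.1352134972854264 -0.0005844316547152215
scene 9 finger bx -0.1237 -0.1179 by -0.0215 -0.0151 zmin 0.0305
side 72 finger bx -0.1476 -0.1209 by -0.0140 0.0186 zmin 0.0348
   tab 37 -0.1479 -0.116
```

The bar is moving under about 4 N. Next 24 mm at the same pace, then I'll feel for the bottom.

Call:
apply_moves --targets '[{"dp": [-0.0017, 0.0025, 0], "yaw": 0}, {"dp": [-0.0033, 0.005, 0], "yaw": 0}, {"dp": [-0.005, 0.0075, 0], "yaw": 0}, {"dp": [-0.0066, 0.01, 0], "yaw": 0}, {"dp": [-0.0083, 0.0125, 0], "yaw": 0}, {"dp": [-0.0099, 0.015, 0], "yaw": 0}, {"dp": [-0.0116, 0.0175, 0], "yaw": 0}, {"dp": [-0.0132, 0.02, 0], "yaw": 0}, {"dp": [-0.0132, 0.02, 0], "yaw": 0}]'

```text
time_s: 14.77
tcp_pos: [0.5831, -0.0513, 0.0278]
eef_rot: [180.0, 0.0, -56.6]
contact_force: [1.8, -0.8, 1.0]
gripper_width: 0.0003
gripper_force: 0.4
```

Call:
apply_moves --targets '[{"dp": [-0.0006, 0.0008, 0], "yaw": 0}, {"dp": [-0.0011, 0.0017, 0], "yaw": 0}, {"dp": [-0.0011, 0.0017, 0], "yaw": 0}]'

```text
time_s: 15.02
tcp_pos: [0.5827, -0.0503, 0.0279]
eef_rot: [180.0, -0.0, -56.6]
contact_force: [3.8, -4.7, 0.0]
gripper_width: 0.0004
gripper_force: 2.9
```

Call:
apply_moves --targets '[{"dp": [-0.0006, 0.0008, 0], "yaw": 0}, {"dp": [-0.0011, 0.0017, 0], "yaw": 0}, {"dp": [-0.0011, 0.0017, 0], "yaw": 0}, {"dp": [-0.0011, 0.0017, 0], "yaw": 0}]'

```text
time_s: 15.35
tcp_pos: [0.5831, -0.0497, 0.0286]
eef_rot: [-179.9, -0.1, -56.6]
contact_force: [7.5, -12.5, 0.9]
gripper_width: 0.0006
gripper_force: 6.5
```

```bash
python3 -c "
from h import *
tip()"
```

```text
[ 0.58309701 -0.04969425  0.02859446] [-1.79927184e+02 -1.46850289e-01 -5.65643172e+01] [  7.48848538 -12.53754302   0.93756262] base xy -0.10896189719603172 -0.0008003787213892211
scene 13 finger bx -0.1138 -0.0901 by -0.0204 -0.0116 zmin 0.0307
   tab 1 -0.112 -0.112
side 77 finger bx -0.1218 -0.0943 by -0.0123 0.0181 zmin 0.0381
   tab 39 -0.1222 -0.0919
```

The force rose to 15 N exactly where the bottom is expected (TCP at base x -109 mm against -108.5). Backing off straight, then lifting away.

Call:
apply_moves --targets '[{"dp": [0.0028, -0.0042, 0], "yaw": 0}, {"dp": [0.0083, -0.0125, 0], "yaw": 0}, {"dp": [0.0165, -0.025, 0], "yaw": 0}, {"dp": [0.022, -0.0334, 0], "yaw": 0}, {"dp": [0.022, -0.0334, 0.02], "yaw": 0}, {"dp": [0.022, -0.0334, 0.06], "yaw": 0}, {"dp": [0.022, -0.0334, 0.1], "yaw": 0}, {"dp": [0.022, -0.0334, 0.14], "yaw": 0}, {"dp": [0.06, -0.05, 0.18], "yaw": 0}, {"dp": [0.1, -0.06, 0.2], "yaw": 0}, {"dp": [0.1, -0.06, 0.2], "yaw": 0}, {"dp": [0.1, -0.06, 0.2], "yaw": 0}, {"dp": [0.1, -0.06, 0.2], "yaw": 0}]'

```text
time_s: 16.53
tcp_pos: [0.6821, -0.1094, 0.2272]
eef_rot: [180.0, 0.0, -56.7]
contact_force: [-1.9, -1.0, -1.0]
gripper_width: 0.0006
gripper_force: 0.0
```

```bash
python3 - <<'E'
from h import *
s=get_state();print(s['tcp_pos'],s['contact_force'],s['qd'].round(2))
ims=[]
for n in ['scene','side']:
    c=cap(n);P=cloud(c);B=P[...,:2]-O; bx=B@ex;by=B@ey;z=P[...,2]
    for nm,m in [('tab',(z>.044)&(z<.07)&(bx<-.06)&(bx>-.165)&(abs(by)<.025)),('sock',(z>.044)&(z<.07)&(bx<-.05)&(bx>-.15)&(abs(by+.065)<.03))]:
        m&=c['z']>0; print(n,nm,m.sum(),bx[m].min(),bx[m].max(),z[m].max(),np.median(bx[m]),np.median(by[m]))
    u,v=map(int,proj(c,[.54,.02,.03])); ims.append(cv2.resize(c['im'][v-55:v+55,u-55:u+55],(400,400),interpolation=cv2.INTER_CUBIC))
save('h8',np.hstack(ims))
E
```

```text
[ 0.68206594 -0.10938979  0.22719308] [-1.89400193 -0.95250846 -0.9998541 ] [ 0.73 -0.69 -3.4  -0.45  0.41 -0.28]
scene tab 30 -0.09920308784977701 -0.09138059037119628 0.058684064137179304 -0.09470954581194288 -0.010723300198752787
scene sock 52 -0.10617346013243972 -0.083401277862664 0.05358380816055974 -0.09540329463551306 -0.06859384259315428
side tab 50 -0.10030203067977067 -0.09053273204652205 0.057653741904186484 -0.09723090532095605 0.0004226555258043925
side sock 49 -0.10780934704439432 -0.08337374025971607 0.053360024254950456 -0.09753280504120868 -0.06254616999778632
```

View pics/h8.png

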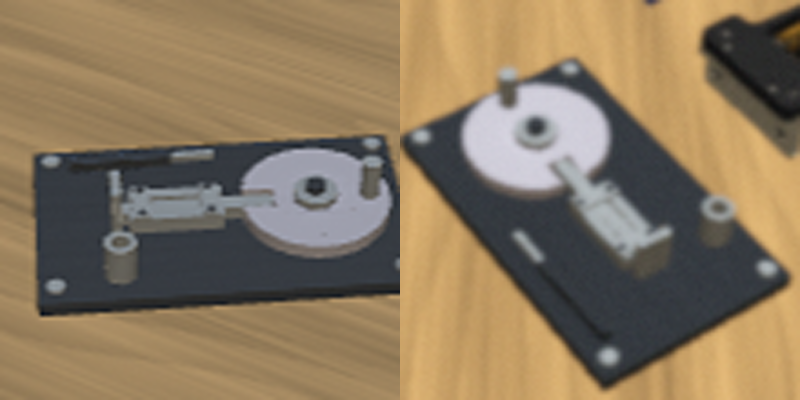

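Both views show the bar lying in the slot, the tab just short of the guide (rear face at base x -99.5 mm against -99 nominal), the socket and punch unmoved and the arm clear. Handing in.

```bash
python3 -c "
from h import *
print(r.close_job())"
```

```text
the job is handed in; nothing more can be done
None
```

The disc is turned so its slot faces the bar, the bar is pushed to the slot's bottom, the arm is clear, and the job is handed in; no verdict came back, and I checked the socket and punch in the last pictures but not the screwdriver and hammer.

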